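# Dock the telescopic height post and hold it up at its second stop

## Robot

A 7-joint arm with a two-finger parallel gripper is mounted at the origin on the work surface; the furniture and walls round the work are solid. World frame = base frame: x ahead of the robot, y to its left, z up, the work surface at z = 0. Lengths are in m, angles in rad, forces in N, time in s.
With the tool pointing down it reaches from about 0.35 to 0.9 m from the base axis. Payload 8.1 kg.
Tool frame: the origin (TCP) lies at the centre of the arm's flange, where the gripper is bolted on; the fingertips stand 178 mm ahead of it and the grasp point (between the pads) lies 159 mm ahead of it; x points along the fingers, z is the direction in which the jaws open and shut, and the axes are right-handed (so a half turn about x gives the same grasp; the last joint's range is limited). The gripper opens to 92 mm and grips with 3 to 60 N. Pads are 19 mm wide; open, the fingers measure 130 mm over their backs; the gripper's body (75 mm by 190 mm) begins 47 mm behind the grasp point.
Start: joints at [1.186, 0.434, 0.025, 1.573, -0.012, 1.134, -0.075], TCP at [0.174, -0.6, 0.405] pointing down, gripper open.
Joint ranges: [-2.62, 2.62], [-0.44, 2.09], [-1.27, 1.32], [0.08, 2.57], [-1.32, 4.46], [0.12, 2], [-2.74, 2.74]. Speed limits (rad/s): [2.22, 2.22, 3.01, 3.01, 3.14, 3.14, 3.14].

## Interface

Orientations are given as a rotation vector (axis times angle).
In Python, from cell import arm, get_image, search_frame, pinpoint gives the robot as it stands.
- The arm moves only by the tool arm_command, never from a script. Its argument "motion" is a list of rows, each a list of 7 numbers: the finger opening in mm, from 0 to 91.8, then the shift along the tool's x, y, z in mm, then the turn, a rotation vector about the tool's x, y, z in degrees. In form: [[fingers, x, y, z, ax, ay, az], ...]. A call has 1 to 5 rows; each row shifts and turns the commanded pose from where the row before left it, along the tool's axes as they then stand; what a row does not reach is not made up. A row lasts 1/8 s, in which the tool goes at most 62.5 mm and 10.7 degrees, less where a joint would pass 70% of its speed; a pose out of reach is approached as far as the arm can. A call with a gripper value outside its range is refused whole. The fingers move at their own pace and stop on an object; "newtons" is the grip in N (left out, the last holds). Time passes only in rows, so rows that do not move let the fingers close. It gives the time, the measured TCP pose, the force and the opening at its end, in the units of the state.
- arm.observe(): the state, without advancing time (a new reading comes with each control period).
- get_image(name): name is "scene" or "side" or "wrist"; returns a dict with "frame" (384x512x3 uint8, red, green, blue), "range_z" (384x512 float32, m along the optical axis (not along the pixel's ray), 0 where there is no reading), "K" (3x3 intrinsics, pixels), "distortion" ([k1, k2, p1, p2, k3] as OpenCV has them; the pictures are not rectified), "origin" and "rotation" of the camera in the world; the wrist camera has in their place "tool_from_camera" (4x4, takes a point from camera to tool coordinates, whose origin is the TCP and whose axes are the tool frame's). Camera axes: x right, y down, z forward; pixel columns grow to the right and rows downward; lengths in m; the calibration is good to about 2 mm. A picture is of the moment at which its call begins: read the wrist's pose just before it.
- arm.sign_off(): hands the job in, once; it reports no verdict.
Trained networks look in the newest picture that a camera, given by its name, has taken for a name from the list of things; names that differ only in an ending like _2 or _b are one class to them, and where a whole thing is asked for, a point or a joint stands for the part that bears it (a point fixed in the world has none). Each returns a list of dicts, best first, with "p" (0 to 1); they miss things now and then, are a little off and sometimes report something else, mostly with a low value. They report only what shows in the picture. A call takes as long as a camera call. They do not tell look-alikes from the thing itself.
- search_frame(camera, target): "point" ([x, y, z] in m, in world coordinates, good to about 4 mm: the middle of the surface that is visible of it).
- pinpoint(camera, target): "point" ([x, y, z] in m, in world coordinates, good to about 4 mm: a listed point, or the origin of a listed thing).
The state is a dict: "clock": time; "joints": joint angles; "dq": joint speeds; "joint_efforts": joint torques, N m; "position": TCP position; "ee_rot": TCP orientation; "force": force on the tool from outside, world axes, zero at the start; "ft_torque": the same for the moment, N m; "width": opening from 0.0 (shut) to 1.0 (fully open).
Only numpy, scipy, OpenCV 4.12 (cv2) and the standard library are available. Lean on these libraries where they do the work, as an engineer would, in place of code of your own. Each camera call takes 0.05 s, during which the arm holds its last target. There are 200 camera calls.

## Task

Slide the telescopic post along the bench, foot first under the two lipped keeper rails, until it stands fully home against the end stop. Then press the release button in the side of its grip head and, keeping it pressed, draw the head straight up past the first stop to the second stop (as far as it goes); finish while still holding the head up there, so a height can be marked off from it. Leave the other things on the bench where they are.

Things in the scene. Friction and masses are not known exactly. Their poses are not given: they have to be found in the camera images.
- post: loose telescopic post, 0.65 kg, standing on the bench: foot plate 90 (its x) x 70 (its y) x 10 mm with a slippery plastic sole (friction 0.15), on its middle a fixed 30 mm square tube up to z 110 mm, slotted on its +y side; the grip head is on top. Origin: centre of the foot's underside; z up. Either 70 mm end may enter first. Pulled up outside the keeper, the whole post leaves the bench
- head (a point): centre of the black grip head on the sliding inner tube: block 30 (post x) x 36 (post y) x 36 mm high with a 4 mm steel plate on top. On the post's axis, 132 mm above the foot's underside when down, plus the value of joint mast (207 mm at the second stop). Squeezing it along post y, between button and plain side, presses the button
- button_face (a point): middle of the outer face of the ribbed release button, 16 mm wide, 22 mm high, in the middle of the head's +y side (post axes); it stands 6 mm out, so the head is 42 mm over the button. The opposite (-y) side is plain
- button (a joint): release button, m pressed in: 0 = out, 0.005 = fully in; the catch is clear from 0.004 on. Spring 2 N at first, 4 N fully in; it springs out when let go
- mast (a joint): how far the head is drawn up, m: 0 = down (start), 0.040 first stop, 0.075 second stop and end of travel. A return spring pulls down with 7 N at the bottom, 9 N at the top. With the button out, a catch locks it at the bottom (2 mm of play) and again at the first stop; let go at the second stop, it springs back down at least 20 mm
- keeper: fixed steel holder on the bench, open to its -x side: two rails along its x, 92 mm long, 80 mm apart inside, 18 mm high; lips 14 to 18 mm above the bench overhang inwards, 52 mm apart, so the foot goes under and the tube between them. Origin: on the bench, where the post's origin is when fully home. z up. Push the post in along +x, post x along keeper x
- keeper_mouth (a point): middle of the keeper's open mouth, on the bench 84 mm before the keeper's origin (-x): here the flared lead-in walls (18 mm high, no lips) are about 107 mm apart; they narrow to the rails, which start 46 mm before the origin. A cross bar closes the far (+x) end: the foot touches it, or is within 1 mm, when home
- wood_block: bystander, to be left alone: wooden block 45x96x35 mm; origin at the centre of its underside
- tape_roll: bystander, to be left alone: roll of masking tape, 103 mm across, 25 mm high; origin at the centre of its underside
- level: bystander, to be left alone: small aluminium spirit level 24x226x41 mm; origin at the centre of its underside
- measure: bystander, to be left alone: pocket tape measure 35x89x63 mm; origin at the centre of its underside
- bolt: bystander, to be left alone: hexagon bolt 60 mm long; origin at the centre of its underside
- marker: bystander, to be left alone: felt marker 136 mm long with a black cap; origin at the centre of its underside
Things that resemble listed ones, but are neither listed nor needed, are in the scene too. Of the things that look like the post, the largest one is meant. Several things look just like the keeper: the one meant starts farthest from the robot's base.

How it is judged:
On the way, in this order (a step that is already met when the one before it is completed fails the run):
1. the post stands fully home in the keeper, its head still down (x of post in the frame of keeper between -0.008 and 0.006 m and y of post in the frame of keeper between -0.009 and 0.009 m and height (world z) of post below 0.009 m and angle between post's own z axis and vertical below 0.12 rad and value of joint mast below 0.012 m), for 0.2 s.
2. with the foot held in the keeper, the head is drawn past the first stop (x of post in the frame of keeper between -0.008 and 0.006 m and y of post in the frame of keeper between -0.009 and 0.009 m and height (world z) of post below 0.009 m and angle between post's own z axis and vertical below 0.12 rad and value of joint mast above 0.052 m), for 0.05 s.
At the end, for the whole second after the job is handed in: Post home in the keeper (within 8 mm along, 9 mm across, foot under the lips, tilt under 0.12 rad), head within 7 mm of the second stop, button still over 2 mm in, and the fingers still gripping the head (over 1.5 N, grasp point within 50 mm of its centre), at rest (x of post in the frame of keeper between -0.008 and 0.006 m and y of post in the frame of keeper between -0.009 and 0.009 m and height (world z) of post below 0.009 m and angle between post's own z axis and vertical below 0.12 rad and value of joint mast above 0.068 m and contact force between the fingers and post above 1.5 N and value of joint button above 0.002 m and distance between the grasp point and head below 0.05 m and linear speed of post below 0.03 m/s); the arm keeps its last pose, push and grip.
It fails at once if another thing on the bench (block, tape roll, level, tape measure, bolt or marker) is pushed more than 3 cm (distance of any of wood_block, tape_roll, level, measure, bolt, marker from where it was at the start of the episode above 0.03 m).
It also fails if it takes over 42 s, if anything falls off the work surface, if the arm or the gripper's body presses on something with over 40 N, if the wrist force passes 120 N, or if a joint passes its speed limit or range.

## Working session

There is one attempt and no reset: what is moved stays moved. The work goes in short steps, Python scripts to look and compute and a tool call to move; the robot and the scene stay as the last step left them, time stands still between calls to the robot, and variables do not carry over. Pictures are saved under pics/ and viewed, about 8 in all and at most 12, crops included, and the job is handed in when it is done.

Besides the shell and the picture viewer there is one more tool, called in YAML: its name, and indented under it one key for each argument. arm_command: Moves the arm, as the interface text tells. Its arguments: {"type":"object","properties":{"motion":{"type":"array"},"newtons":{"type":"number"}},"required":["motion"]}

```bash
mkdir -p pics
cat > h.py <<'E'
import numpy as np,cv2
from scipy.spatial.transform import Rotation as R
from cell import arm,get_image,search_frame,pinpoint
def save(n,im): cv2.imwrite('pics/'+n,im[:,:,::-1])
def pose(d,s=None):
    if 'origin' in d: return np.array(d['rotation']).reshape(3,3),np.array(d['origin'])
    T=np.array(d['tool_from_camera']);r=R.from_rotvec(s['ee_rot']).as_matrix()
    return r@T[:3,:3],r@T[:3,3]+np.array(s['position'])
def proj(d,P,s=None):
    r,o=pose(d,s);c=(np.atleast_2d(P)-o)@r
    return cv2.projectPoints(c,np.zeros(3),np.zeros(3),np.array(d['K']),np.array(d['distortion']))[0][:,0]
def cloud(d,s=None):
    r,o=pose(d,s);h,w=d['range_z'].shape
    uv=np.stack(np.meshgrid(np.arange(w),np.arange(h)),-1).reshape(-1,1,2).astype(np.float32)
    n=cv2.undistortPoints(uv,np.array(d['K']),np.array(d['distortion']))[:,0]
    z=d['range_z'].reshape(-1,1)
    return ((np.c_[n,np.ones(len(n))]*z)@r.T+o).reshape(h,w,3)
E
python3 - <<'E'
from h import *
s=arm.observe();print({k:np.round(v,3) for k,v in s.items()})
ims=[]
for c in ['scene','side']:
    d=get_image(c);ims.append(d['frame']);print(c,np.round(d['origin'],3),np.round(d['rotation'],2).tolist())
    for t in ['post','keeper']:
        for q in pinpoint(c,t): print(t,round(q['p'],2),np.round(q['point'],3),proj(d,q['point'])[0].round())
    for t in ['head','button_face','keeper_mouth']:
        for q in pinpoint(c,t): print(t,round(q['p'],2),np.round(q['point'],3),proj(d,q['point'])[0].round())
    np.savez(c+'.npz',**d)
for n,i in zip(['scene.png','side.png'],ims): save(n,cv2.resize(i,(800,600),interpolation=cv2.INTER_CUBIC))
E
```

```text
{'clock': np.float64(0.0), 'joints': array([ 1.186,  0.435,  0.025,  1.574, -0.012,  1.134, -0.075]), 'dq': array([-0.   , -0.001, -0.   ,  0.   , -0.001,  0.002, -0.001]), 'joint_efforts': array([ 1.0000e-03, -6.6786e+01,  9.8500e-01, -3.1446e+01, -6.1000e-02,
        4.3000e-02,  0.0000e+00]), 'position': array([ 0.174, -0.6  ,  0.404]), 'ee_rot': array([ 1.   ,  1.331, -0.999]), 'force': array([-0.262,  0.375,  0.546]), 'ft_torque': array([-0.045, -0.03 ,  0.03 ]), 'width': np.float64(0.997)}
scene [0.006 0.389 0.843] [-1.0, 2.52, -0.96]Traceback (most recent call last):
  File "<stdin>", line 7, in <module>
  File "h.py", line 10, in proj
    r,o=pose(d,s);c=(np.atleast_2d(P)-o)@r
        ~~~~^^^^^
  File "h.py", line 6, in pose
    if 'origin' in d: return np.array(d['rotation']).reshape(3,3),np.array(d['origin'])
                             ~~~~~~~~~~~~~~~~~~~~~~~~~~~~~~~^^^^^
ValueError: cannot reshape array of size 3 into shape (3,3)
```

```bash
sed -i "s/np.array(d\['rotation'\]).reshape(3,3)/R.from_rotvec(d['rotation']).as_matrix()/" h.py
python3 - <<'E'
from h import *
ims=[]
for c in ['scene','side']:
    d=get_image(c);ims.append(d['frame']);print(c,np.round(d['origin'],3),pose(d)[0].round(2).tolist())
    for t in ['post','keeper','head','button_face','keeper_mouth']:
        for q in pinpoint(c,t): print(t,round(q['p'],2),np.round(q['point'],3),proj(d,q['point'])[0].round())
    np.savez(c+'.npz',**d)
for n,i in zip(['scene.png','side.png'],ims): save(n,cv2.resize(i,(800,600),interpolation=cv2.INTER_CUBIC))
E
```

```text
scene [0.006 0.389 0.843] [[-0.73, -0.51, 0.46], [-0.69, 0.54, -0.48], [-0.0, -0.66, -0.75]]
post 0.88 [ 0.344 -0.05   0.002] [273. 233.]
post 0.74 [ 0.442  0.061 -0.002] [222. 238.]
post 0.61 [0.627 0.104 0.003] [169. 209.]
keeper 0.9 [ 0.247 -0.264  0.002] [344. 208.]
keeper 0.69 [ 0.624 -0.026  0.006] [202. 186.]
head 0.68 [0.442 0.067 0.131] [216. 211.]
head 0.61 [0.627 0.106 0.1  ] [162. 189.]
head 0.44 [ 0.347 -0.047  0.098] [273. 213.]
head 0.37 [ 0.411 -0.317 -0.002] [311. 172.]
button_face 0.48 [ 0.334 -0.033  0.104] [273. 217.]
button_face 0.37 [0.443 0.083 0.133] [211. 213.]
keeper_mouth 0.9 [ 0.54  -0.024  0.004] [220. 200.]
keeper_mouth 0.61 [ 0.166 -0.247  0.001] [364. 226.]
side [0.285 0.758 0.635] [[-0.98, -0.11, 0.16], [-0.2, 0.51, -0.84], [0.01, -0.85, -0.52]]
post 0.89 [ 0.349 -0.049 -0.004] [296. 244.]
post 0.69 [ 0.44   0.063 -0.004] [249. 270.]
post 0.41 [ 0.623  0.108 -0.002] [165. 270.]
keeper 0.81 [ 0.626 -0.033 -0.   ] [185. 232.]
keeper 0.78 [ 0.245 -0.262 -0.   ] [343. 201.]
head 0.6 [0.44  0.061 0.13 ] [250. 220.]
head 0.49 [ 0.344 -0.052  0.102] [301. 207.]
button_face 0.62 [0.438 0.082 0.127] [248. 227.]
button_face 0.51 [ 0.339 -0.035  0.101] [303. 212.]
keeper_mouth 0.98 [ 0.539 -0.022  0.002] [217. 239.]
keeper_mouth 0.78 [ 0.165 -0.252  0.003] [372. 205.]
```

View pics/scene.png

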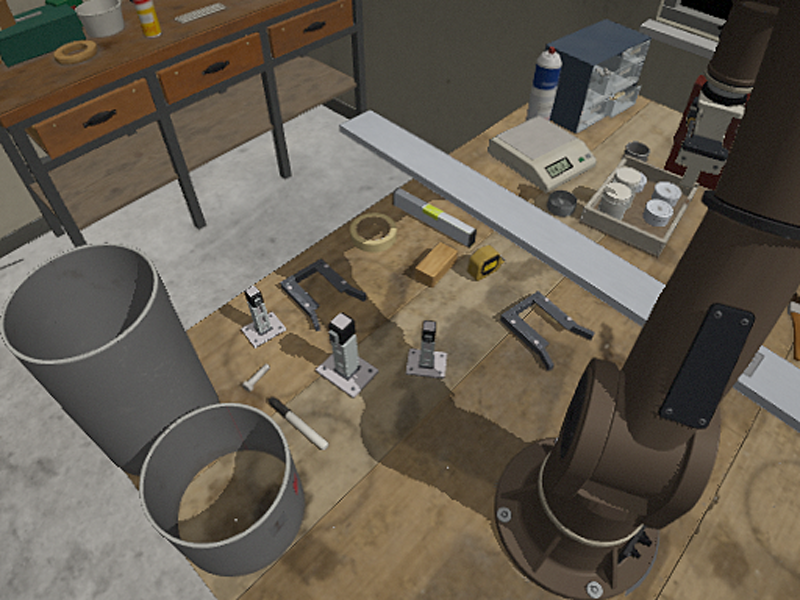

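View pics/side.png

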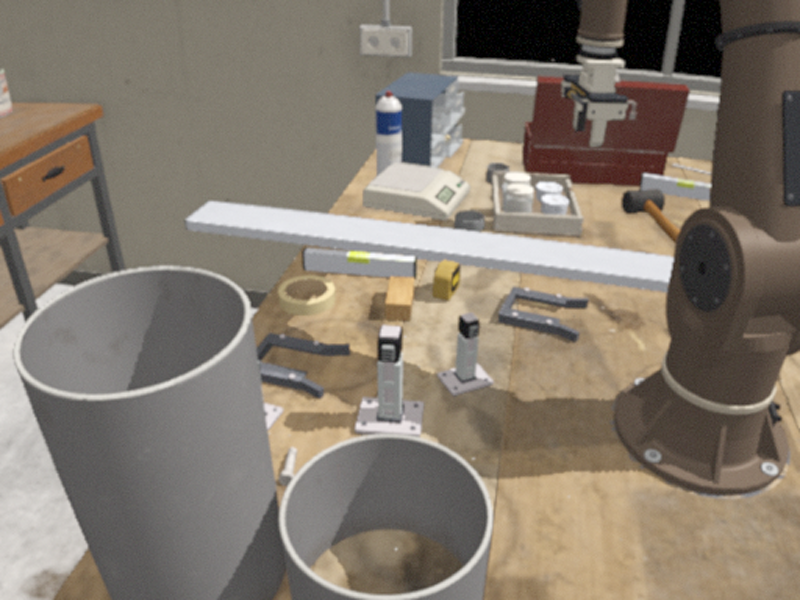

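Run:
```python
from h import *
a=dict(np.load('scene.npz'));b=dict(np.load('side.npz'))
A=cloud(a);B=cloud(b)
# bar pixels: scene 800->512 scale .64
for (u,v) in [(365,118),(345,128),(500,205),(520,215),(640,295),(760,380),(150,270),(80,250),(215,430),(60,340),(290,470)]:
    print('scene',u,v,A[int(v*.64),int(u*.64)].round(3))
for (u,v) in [(210,210),(195,220),(400,235),(660,270),(140,285),(240,290),(390,445),(300,480)]:
    print('side',u,v,B[int(v*.64),int(u*.64)].round(3))
for n,P in [('scene',A),('side',B)]:
    Q=P.reshape(-1,3);ok=np.isfinite(Q).all(1)&(np.linalg.norm(Q,axis=1)>0.01);Q=Q[ok]
    m=(abs(Q[:,0]-.44)<.08)&(abs(Q[:,1]-.062)<.08)
    for lo,hi in [(.004,.03),(.12,.138),(.146,.165)]:
        q=Q[m&(Q[:,2]>lo)&(Q[:,2]<hi)]
        if len(q)>5: print(n,'post',lo,hi,len(q),cv2.minAreaRect(q[:,:2].astype(np.float32)),np.median(q[:,2]))
    m=(abs(Q[:,0]-.60)<.12)&(abs(Q[:,1]+.03)<.1)&(Q[:,2]>.01)&(Q[:,2]<.03)
    q=Q[m];print(n,'keeper',len(q),cv2.minAreaRect(q[:,:2].astype(np.float32)),np.median(q[:,2]))
    img=np.zeros((240,320,3),np.uint8)
    m=(Q[:,2]>.006)&(Q[:,2]<.2)
    for p in Q[m]:
        i,j=int(240-(p[1]+.15)*600),int((p[0]-.3)*600)
        if 0<=i<240 and 0<=j<320: img[i,j]=(255,255*min(1,p[2]/.15),0) 
    save('top_'+n+'.png',cv2.resize(img,(640,480),interpolation=0))
save('crop_post.png',np.hstack([cv2.resize(a['frame'][180:270,160:260],(400,360),interpolation=2),cv2.resize(b['frame'][190:290,200:311],(400,360),interpolation=2)]))
```

```text
scene 365 118 [ 0.997 -0.529  0.025]
scene 345 128 [ 1.005 -0.459  0.024]
scene 500 205 [ 0.5   -0.484  0.023]
scene 520 215 [ 0.447 -0.483  0.027]
scene 640 295 [ 0.132 -0.455  0.024]
scene 760 380 [-0.131 -0.418  0.027]
scene 150 270 [0.593 0.256 0.311]
scene 80 250 [0.687 0.311 0.324]
scene 215 430 [0.464 0.307 0.089]
scene 60 340 [0.676 0.4   0.213]
scene 290 470 [0.31  0.276 0.144]
side 210 210 [ 0.993 -0.518  0.024]
side 195 220 [ 1.007 -0.467  0.022]
side 400 235 [ 0.537 -0.478  0.024]
side 660 270 [ 0.009 -0.438  0.025]
side 140 285 [0.646 0.269 0.313]
side 240 290 [0.531 0.282 0.33 ]
side 390 445 [0.399 0.251 0.136]
side 300 480 [0.474 0.324 0.14 ]
scene post 0.004 0.03 546 ((0.44030267000198364, 0.05937596783041954), (0.1565677523612976, 0.15567179024219513), 88.72461700439453) 0.010903658638496405
scene post 0.12 0.138 64 ((0.42585289478302, 0.0694042220711708), (0.04165007919073105, 0.016023768112063408), 68.66183471679688) 0.13014661368816555
scene post 0.146 0.165 131 ((0.4371737539768219, 0.06242416799068451), (0.027615737169981003, 0.03444548323750496), 6.6653642654418945) 0.15258094148318335
scene keeper 597 ((0.5745888948440552, -0.024420514702796936), (0.12962976098060608, 0.223594069480896), 76.58590698242188) 0.018710721755490933
side post 0.004 0.03 820 ((0.41667574644088745, 0.05453327298164368), (0.1563091278076172, 0.09218867123126984), 22.517845153808594) 0.008877180618975522
side post 0.12 0.138 104 ((0.43166351318359375, 0.07332449406385422), (0.03916142135858536, 0.020649796351790428), 48.28813934326172) 0.12977886298653324
side post 0.146 0.165 154 ((0.4393211603164673, 0.0670190155506134), (0.030051296576857567, 0.03191349655389786), 7.843024253845215) 0.15149664005301663
side keeper 730 ((0.5813676714897156, -0.019481025636196136), (0.12575453519821167, 0.20319417119026184), 88.59962463378906) 0.01642084311625691
```

View pics/crop_post.png

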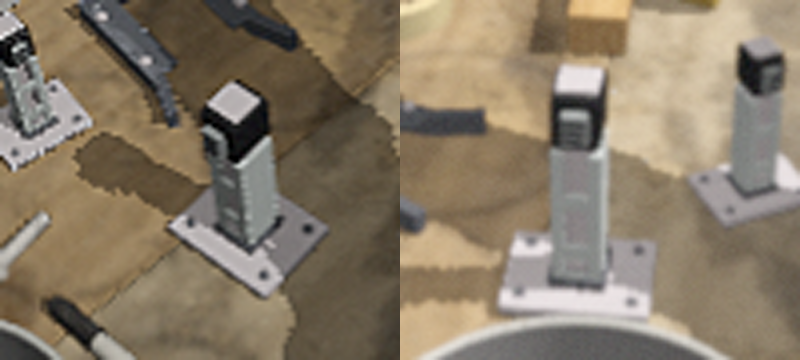

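View pics/top_scene.png

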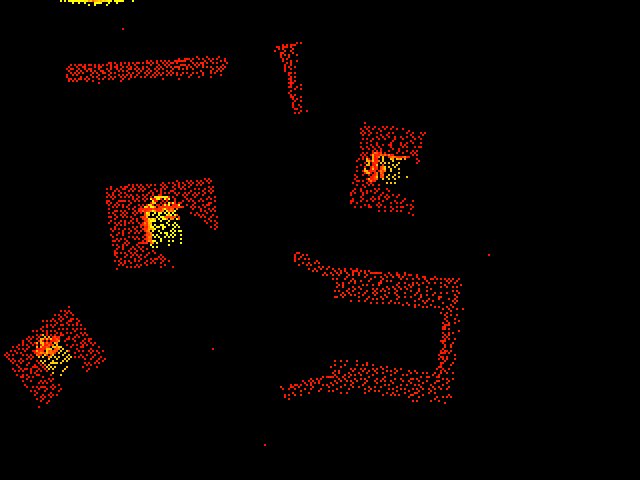

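Post candidates (800-px scene): (345,355) the largest, (427,350) and (262,315) smaller copies. I choose (345,355), and the crop confirms it, with the ribbed button on its +y side. Keepers: (325,290) is farther and is the one meant, (545,330) is nearer. The top map shows post yaw at about +5° and keeper yaw at about −5°, with the mouth towards the post.

```bash
cat >> h.py <<'E'
def tgt(yaw):  # tool x down, tool z along dir yaw+90deg (post +y) ; yaw deg
    y=np.radians(yaw);z=np.array([-np.sin(y),np.cos(y),0]);x=np.array([0,0,-1.]);return np.c_[x,np.cross(z,x),z]
def rel(P,yaw):
    s=arm.observe();r=R.from_rotvec(s['ee_rot']).as_matrix()
    c=[tgt(yaw),tgt(yaw+180)]
    rv=[R.from_matrix(r.T@t).as_rotvec(degrees=True) for t in c]
    print('pos',np.round(s['position'],4),'clock',s['clock'],'F',np.round(s['force'],1),'w',round(float(s['width'])*91.8,1),'j7',s['joints'][6].round(2))
    print('shift mm (tool axes)',((np.array(P)-s['position'])@r*1000).round(1),'turn',[v.round(1) for v in rv]);print(r.round(3).tolist())
E
python3 -c "
from h import *
rel([.52,-.03,.42],0)
d=dict(get_image('wrist'));print(np.round(d['tool_from_camera'],3).tolist())"
```

```text
pos [ 0.1738 -0.6004  0.4048] clock 0.7 F [-0.9  0.2  1. ] w 91.8 j7 -0.08
shift mm (tool axes) [ -15.3  491.1 -451.6] turn [array([-163.9,    0. ,    0. ]), array([16.1,  0. , -0. ])]
[[0.0, 0.961, 0.278], [-0.0, 0.278, -0.961], [-1.0, -0.0, 0.0]]
[[-0.0, -0.271, 0.963, 0.02], [0.0, -0.963, -0.271, 0.073], [1.0, 0.0, 0.0, 0.001], [0.0, 0.0, 0.0, 1.0]]
```

arm_command:
  motion:
    - [90,-3,41,-38,0,0,0]
    - [90,-3,41,-38,0,0,0]
    - [90,-3,41,-38,0,0,0]
    - [90,-3,41,-38,0,0,0]
    - [90,-3,41,-38,0,0,0]
  newtons: 25

```text
clock: 1.38
position: [0.3186, -0.3592, 0.4201]
ee_rot: [0.999, 1.329, -0.999]
force: [1.1, -0.5, 0.3]
width: 0.983
```

arm_command:
  motion:
    - [90,0,41,-38,0,0,0]
    - [90,0,41,-38,0,0,0]
    - [90,0,41,-38,0,0,0]
    - [90,0,41,-38,0,0,0]
    - [90,0,41,-38,0,0,0]

```text
clock: 2.0
position: [0.4626, -0.1198, 0.4201]
ee_rot: [0.999, 1.328, -0.999]
force: [0.5, -0.7, -0.4]
width: 0.983
```

arm_command:
  motion:
    - [90,0,41,-38,0,0,0]
    - [90,0,41,-38,0,0,0]
    - [90,0,0,0,8,0,0]
    - [90,0,0,0,8,0,0]
    - [90,0,0,0,0,0,0]

```text
clock: 2.62
position: [0.5196, -0.0254, 0.4197]
ee_rot: [1.206, 1.211, -1.207]
force: [0.5, 0.4, 0.1]
width: 0.985
```

```bash
cat > look.py <<'E'
import sys
from h import *
s=arm.observe();d=get_image('wrist');np.savez('w%s.npz'%sys.argv[1],**d,**{'s_pos':s['position'],'s_rot':s['ee_rot']})
for t in ['post','head','button_face','keeper','keeper_mouth']:
    for q in pinpoint('wrist',t): print(t,round(q['p'],2),np.round(q['point'],3),proj(d,q['point'],s)[0].round())
save('w%s.png'%sys.argv[1],d['frame'])
Q=cloud(d,s).reshape(-1,3)[d['range_z'].ravel()>0]
img=np.zeros((480,640,3),np.uint8)
for p in Q[(Q[:,2]>.006)&(Q[:,2]<.2)]:
    i,j=int(480-(p[1]+.15)*1500),int((p[0]-.36)*1500)
    if 0<=i<480 and 0<=j<640: img[i,j]=(255,255*min(1,p[2]/.15),0)
save('wt%s.png'%sys.argv[1],img)
E
python3 look.py 1; python3 -c "
from h import *
rel([.44,.063,.4],5)"
```

```text
post 0.94 [0.437 0.061 0.002] [202. 216.]
post 0.81 [ 0.348 -0.049 -0.003] [270. 265.]
post 0.6 [0.622 0.11  0.001] [161.  93.]
head 0.71 [0.443 0.063 0.136] [175. 257.]
head 0.71 [0.626 0.109 0.097] [130.  81.]
head 0.61 [ 0.348 -0.046  0.106] [271. 309.]
button_face 0.61 [0.608 0.109 0.101] [131. 100.]
keeper_mouth 0.4 [ 0.586 -0.351 -0.003] [478. 121.]
pos [ 0.5196 -0.0258  0.4198] clock 2.925 F [-0.2  0.4 -0.4] w 90.1 j7 -1.71
shift mm (tool axes) [ 19.8 -79.3 -89. ] turn [array([175.2,  -0. ,  -0. ]), array([-4.8,  0. , -0. ])]
[[0.0, 1.0, 0.003], [-0.0, 0.003, -1.0], [-1.0, 0.0, 0.0]]
```

View pics/w1.png

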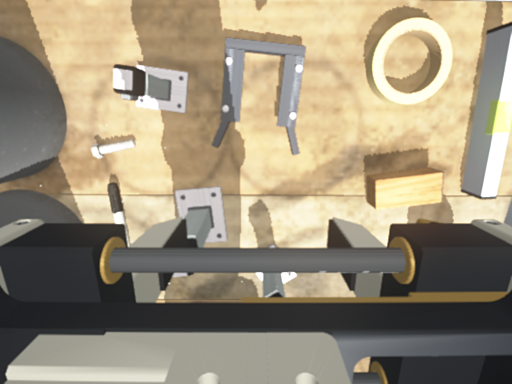

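```bash
cat > fit.py <<'E'
from h import *
from scipy.optimize import minimize
C={}
for n in ['scene','side','w1']:
    d=dict(np.load(n+'.npz'));s={'position':d['s_pos'],'ee_rot':d['s_rot']} if n=='w1' else None
    Q=cloud(d,s).reshape(-1,3)[d['range_z'].ravel()>0];C[n]=Q
    for nm,c in [('tabel',(.52,.03))]:
        m=np.hypot(Q[:,0]-.5,Q[:,1]-.0)<.15;print(n,'table z',np.median(Q[m&(abs(Q[:,2])<.006)][:,2]).round(4))
    # keeper
    m=(abs(Q[:,0]-.60)<.12)&(abs(Q[:,1]+.03)<.1)&(Q[:,2]>.012)&(Q[:,2]<.024);K=Q[m][:,:2]
    best=None
    for yaw in np.arange(-10,3,.25):
        y=np.radians(yaw);P=(K-[.625,-.03])@np.array([[np.cos(y),-np.sin(y)],[np.sin(y),np.cos(y)]])
        P=P[(abs(P[:,0])<.04)]
        up=P[(P[:,1]>.015)&(P[:,1]<.07)][:,1];lo=P[(P[:,1]<-.015)&(P[:,1]>-.07)][:,1]
        c=up.std()+lo.std()
        if best is None or c<best[0]: best=(c,yaw,np.percentile(up,[3,97]),np.percentile(lo,[3,97]))
    y=np.radians(best[1]);P=(K-[.625,-.03])@np.array([[np.cos(y),-np.sin(y)],[np.sin(y),np.cos(y)]])
    q=P[abs(P[:,1])<.02][:,0];q=q[q>0]
    print(n,'keeper yaw',best[1],'up',best[2].round(4),'lo',best[3].round(4),'mid',((best[2]+best[3][::-1])/2).round(4),'bar x',np.percentile(q,[2,98]).round(4),'xmin',P[:,0].min().round(4), 'world axis pt',(np.array([.625,-.03])+np.array([-np.sin(y),np.cos(y)])*(best[2]+best[3][::-1]).mean()/2).round(4))
    m=(np.hypot(Q[:,0]-.44,Q[:,1]-.062)<.064)&(Q[:,2]>.006)&(Q[:,2]<.0145);F=Q[m][:,:2].astype(np.float32)
    print(n,'foot',len(F),cv2.minAreaRect(F))
F=np.vstack([C[n] for n in ['scene','side']]);m=(np.hypot(F[:,0]-.44,F[:,1]-.062)<.064)&(F[:,2]>.006)&(F[:,2]<.0145);print(cv2.minAreaRect(F[m][:,:2].astype(np.float32)))
E
python3 fit.py
```

```text
scene table z 0.0008
scene keeper yaw -7.25 up [0.0266 0.0518] lo [-0.0495 -0.0259] mid [0.0003 0.0011] bar x [0.0431 0.0565] xmin -0.0877 world axis pt [ 0.6251 -0.0293]
scene foot 433 ((0.4359649121761322, 0.06254841387271881), (0.09104326367378235, 0.07037205994129181), 5.046072959899902)
side table z -0.001
side keeper yaw -7.0 up [0.0284 0.0548] lo [-0.0492 -0.023 ] mid [0.0027 0.0028] bar x [0.0454 0.0568] xmin -0.0836 world axis pt [ 0.6253 -0.0273]
side foot 666 ((0.4397607743740082, 0.06518984586000443), (0.0901198461651802, 0.07264640182256699), 5.221794605255127)
w1 table z -0.0
w1 keeper yaw -5.75 up [0.0262 0.0501] lo [-0.0517 -0.0272] mid [-0.0005 -0.0008] bar x [0.047  0.0589] xmin -0.151 world axis pt [ 0.6249 -0.0306]
w1 foot 1431 ((0.4410035014152527, 0.06045180559158325), (0.08991342037916183, 0.06903353333473206), 5.382476806640625)
((0.4377833306789398, 0.06427718698978424), (0.0943940132856369, 0.07329656183719635), 5.772588729858398)
```

arm_command:
  motion:
    - [91,0,-40,-44,0,0,0]
    - [91,0,-39.5,-44,0,0,0]
    - [91,0,0,0,-5,0,0]
    - [91,30,0,0,0,0,0]
    - [91,0,0,0,0,0,0]

```text
clock: 3.55
position: [0.4392, 0.0619, 0.3885]
ee_rot: [1.14, 1.253, -1.145]
force: [-1.1, -0.2, -0.6]
width: 0.996
```

```bash
python3 look.py 2; python3 -c "
from h import *
rel([.44,.062,.292],5.2)
for t in ['head','post']:
  for c in ['side']:
    for q in pinpoint(c,t): print(c,t,round(q['p'],2),np.round(q['point'],3))"
```

```text
post 0.93 [ 0.346 -0.049 -0.005] [323. 234.]
post 0.85 [0.438 0.061 0.003] [257. 170.]
post 0.82 [ 0.627  0.108 -0.001] [232.  13.]
head 0.68 [0.443 0.065 0.137] [253. 194.]
head 0.54 [ 0.348 -0.048  0.106] [346. 275.]
button_face 0.63 [0.432 0.087 0.129] [229. 200.]
button_face 0.42 [ 0.338 -0.038  0.101] [335. 279.]
pos [0.4402 0.0622 0.3905] clock 3.85 F [ 0.7 -0.9  0.4] w 91.1 j7 -1.83
shift mm (tool axes) [98.5 -0.4  0.2] turn [array([ 1.799e+02, -1.000e-01,  0.000e+00]), array([-0.1, -0. , -0.1])]
[[0.001, 0.996, 0.089], [0.0, 0.089, -0.996], [-1.0, 0.001, -0.0]]
side head 0.6 [0.44  0.061 0.13 ]
side head 0.49 [ 0.344 -0.052  0.102]
side post 0.89 [ 0.349 -0.049 -0.004]
side post 0.69 [ 0.44   0.063 -0.004]
side post 0.41 [ 0.623  0.108 -0.002]
```

View pics/w2.png

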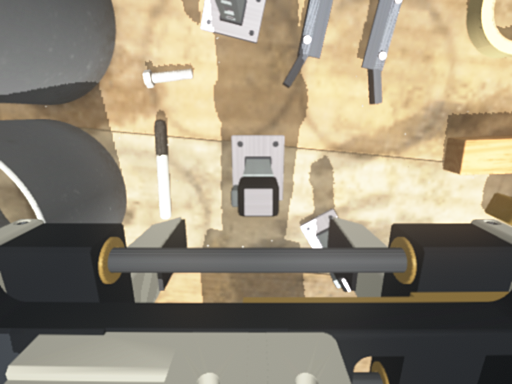

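The head sits at (258,195), centred between the jaws with the button to the left (+y). Descending now.

arm_command:
  motion:
    - [91,35,0,0,0,0,0]
    - [91,35,0,0,0,0,0]
    - [91,28,0,0,0,0,0]
    - [91,0,0,0,0,0,0]

```text
clock: 4.45
position: [0.4393, 0.0621, 0.2905]
ee_rot: [1.141, 1.253, -1.145]
force: [0.4, 0.6, 1.7]
width: 0.994
```

arm_command:
  motion:
    - [20,0,0,0,0,0,0]
    - [20,0,0,0,0,0,0]
    - [20,0,0,0,0,0,0]
    - [20,0,0,0,0,0,0]
    - [20,0,0,0,0,0,0]
  newtons: 20

```text
clock: 5.08
position: [0.4399, 0.0622, 0.2919]
ee_rot: [1.143, 1.25, -1.143]
force: [-0.6, 0.1, -0.3]
width: 0.495
```

```bash
python3 -c "
from h import *
rel([.475,-.0125,.292],-6.5)
print(arm.observe()['ft_torque'])
d=get_image('side');i=d['frame'];save('g1.png',cv2.resize(i[150:300,150:350],(800,600)))"
```

```text
pos [0.4399 0.0622 0.2919] clock 5.075 F [-0.6  0.1 -0.3] w 45.5 j7 -1.92
shift mm (tool axes) [-0.1 28.3 77.5] turn [array([-168.4,    0. ,    0. ]), array([11.6,  0. , -0. ])]
[[0.0, 0.996, 0.089], [-0.0, 0.089, -0.996], [-1.0, 0.0, 0.0]]
[0.22445457 0.01440231 0.01017417]
```

View pics/g1.png

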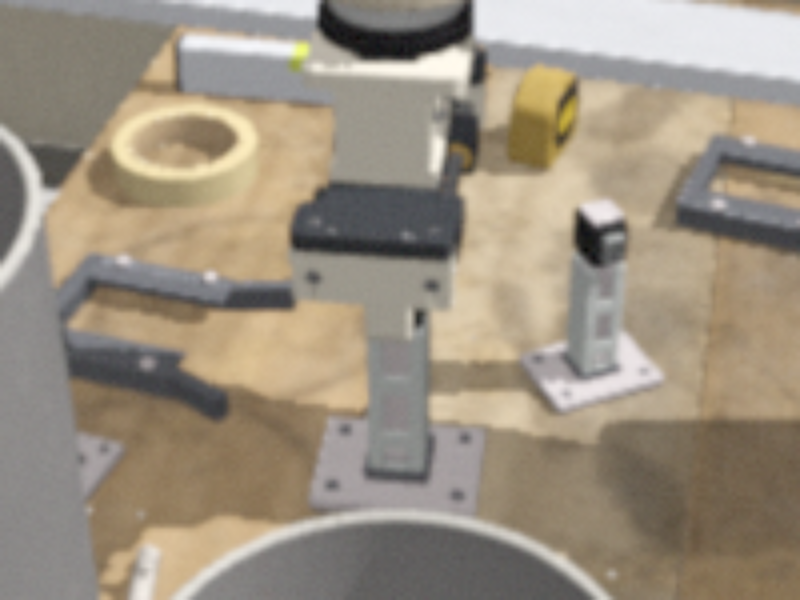

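Width is 45.5 mm and still closing, so I'll let it finish before moving the post.

arm_command:
  motion:
    - [20,0,0,0,0,0,0]
    - [20,0,0,0,0,0,0]
    - [20,0,0,0,0,0,0]
  newtons: 20

```text
clock: 5.5
position: [0.44, 0.0622, 0.2918]
ee_rot: [1.143, 1.25, -1.143]
force: [-0.5, -0.2, 2.6]
width: 0.401
```

```bash
python3 -c "
from h import *
rel([.475,-.0125,.292],-6.5)"
```

```text
pos [0.44   0.0622 0.2918] clock 5.5 F [-0.5 -0.2  2.6] w 36.8 j7 -1.92
shift mm (tool axes) [-0.2 28.2 77.5] turn [array([-168.4,    0. ,    0. ]), array([11.6,  0. , -0. ])]
[[0.0, 0.996, 0.09], [-0.0, 0.09, -0.996], [-1.0, 0.0, 0.0]]
```

arm_command:
  motion:
    - [20,0,7,19.4,0,0,0]
    - [20,0,7,19.4,0,0,0]
    - [20,0,7,19.4,0,0,0]
    - [20,0,7,19.4,0,0,0]
    - [20,0,0,0,0,0,0]

```text
clock: 6.12
position: [0.4754, -0.0139, 0.2919]
ee_rot: [1.145, 1.248, -1.144]
force: [0.4, -0.2, -1.2]
width: 0.403
```

arm_command:
  motion:
    - [20,0,0,0,4,0,0]
    - [20,0,0,0,4,0,0]
    - [20,0,0,0,3.6,0,0]
    - [20,0,0,0,0,0,0]

```text
clock: 6.62
position: [0.4745, -0.0117, 0.2918]
ee_rot: [1.291, 1.154, -1.291]
force: [-0.5, -0.0, 4.3]
width: 0.404
```

```bash
cat > chk.py <<'E'
import sys
from h import *
rel([float(v) for v in sys.argv[1:4]],-6.5)
d=get_image('side');s=arm.observe();w=get_image('wrist');B=cloud(d).reshape(-1,3)[d['range_z'].ravel()>0]
W=cloud(w,s).reshape(-1,3)[w['range_z'].ravel()>0]
p=np.array(s['position'])[:2]
for n,F in [('side',B),('wrist',W)]:
    m=(np.hypot(*(F[:,:2]-p).T)<.068)&(F[:,2]>.006)&(F[:,2]<.0145)
    if m.sum()>20: print(n,m.sum(),cv2.minAreaRect(F[m][:,:2].astype(np.float32)))
for q in pinpoint('side','post')[:3]+pinpoint('wrist','post')[:3]: print(round(q['p'],2),np.round(q['point'],3))
a=cv2.resize(d['frame'][170:290,120:280],(400,300));b=cv2.resize(w['frame'],(400,300));save(sys.argv[4],np.hstack([a,b]))
E
python3 chk.py .62 -.029 .292 c1.png
```

```text
pos [ 0.4745 -0.0117  0.2918] clock 6.625 F [-0.5 -0.   4.3] w 37.1 j7 -1.92
shift mm (tool axes) [ -0.2 146.5   0.9] turn [array([-179.9,    0. ,   -0. ]), array([ 0.1, -0. , -0. ])]
[[0.0, 0.994, -0.111], [0.0, -0.111, -0.994], [-1.0, 0.0, -0.0]]
side 536 ((0.4736190736293793, -0.010208584368228912), (0.0744919404387474, 0.09013664722442627), 82.6419906616211)
wrist 3202 ((0.4811972379684448, -0.012873459607362747), (0.07014311105012894, 0.07789798080921173), 83.7588119506836)
0.82 [ 0.475 -0.008 -0.003]
0.69 [0.624 0.101 0.002]
0.63 [ 0.346 -0.048 -0.004]
0.77 [ 0.348 -0.052 -0.002]
0.7 [ 0.472 -0.012  0.001]
```

View pics/c1.png

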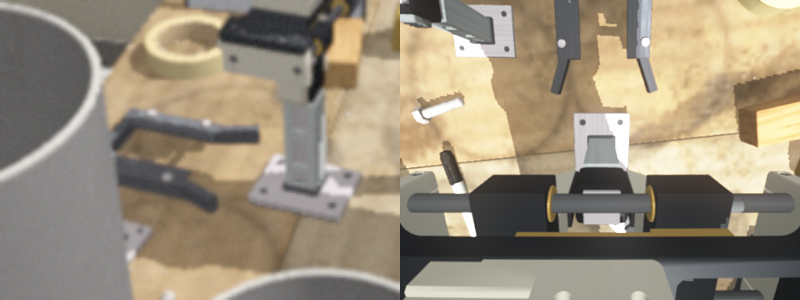

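arm_command:
  motion:
    - [20,0,20,0,0,0,0]
    - [20,0,20,0,0,0,0]
    - [20,0,20,0,0,0,0]
    - [20,0,20,0.5,0,0,0]
    - [20,0,0,0,0,0,0]

```text
clock: 7.45
position: [0.5552, -0.0223, 0.2915]
ee_rot: [1.292, 1.153, -1.291]
force: [2.1, -0.5, 1.8]
width: 0.399
```

arm_command:
  motion:
    - [20,0,15,0,0,0,0]
    - [20,0,15,0,0,0,0]
    - [20,0,15,0,0,0,0]
    - [20,0,0,0,0,0,0]

```text
clock: 7.95
position: [0.5999, -0.0274, 0.2915]
ee_rot: [1.293, 1.153, -1.291]
force: [1.8, -0.2, 1.6]
width: 0.399
```

arm_command:
  motion:
    - [20,0,6,0,0,0,0]
    - [20,0,6,0,0,0,0]
    - [20,0,3,0,0,0,0]
    - [20,0,0,0,0,0,0]

```text
clock: 8.45
position: [0.614, -0.0289, 0.2915]
ee_rot: [1.292, 1.153, -1.292]
force: [-0.0, -1.3, -1.6]
width: 0.398
```

arm_command:
  motion:
    - [20,0,3,0,0,0,0]
    - [20,0,3,0,0,0,0]
    - [20,0,0,0,0,0,0]

```text
clock: 8.82
position: [0.62, -0.0296, 0.2915]
ee_rot: [1.292, 1.153, -1.292]
force: [0.8, -0.2, -3.3]
width: 0.399
```

arm_command:
  motion:
    - [20,0,3,0,0,0,0]
    - [20,0,0,0,0,0,0]

```text
clock: 9.07
position: [0.6229, -0.0299, 0.2916]
ee_rot: [1.292, 1.154, -1.292]
force: [-0.1, -0.6, -3.3]
width: 0.402
```

```bash
python3 chk.py .625 -.0295 .292 c2.png;python3 -c "
from h import *
s=arm.observe();print(s['ft_torque'])"
```

```text
pos [ 0.6229 -0.0299  0.2916] clock 9.075 F [-0.1 -0.6 -3.3] w 36.9 j7 -1.87
shift mm (tool axes) [-0.4  2.  -0.6] turn [array([-180.,    0.,    0.]), array([ 0.,  0., -0.])]
[[0.0, 0.994, -0.113], [-0.0, -0.113, -0.994], [-1.0, 0.0, 0.0]]
side 380 ((0.6249210238456726, -0.028551843017339706), (0.10999954491853714, 0.1027095764875412), 81.71302795410156)
wrist 2072 ((0.6404999494552612, -0.03215558081865311), (0.05310219153761864, 0.08874399214982986), 84.54888916015625)
0.92 [ 0.346 -0.047 -0.005]
0.6 [ 0.625 -0.03  -0.003]
0.44 [0.624 0.105 0.   ]
0.71 [ 0.628  0.108 -0.001]
0.68 [ 0.62  -0.033  0.002]
0.31 [ 0.625 -0.026  0.135]
[ 0.08580063 -0.22294553 -0.05364479]
```

View pics/c2.png

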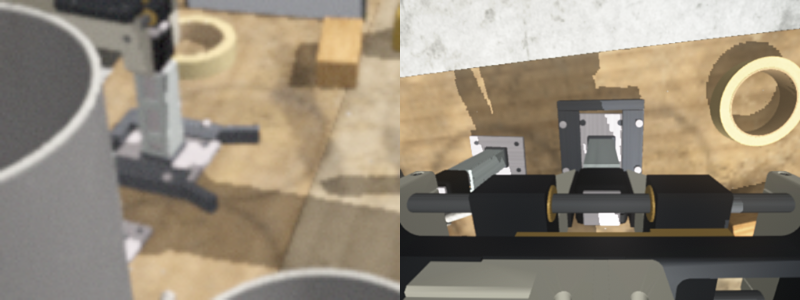

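arm_command:
  motion:
    - [20,0,2,0,0,0,0]
    - [20,0,0,0,0,0,0]

```text
clock: 9.52
position: [0.6248, -0.0301, 0.2916]
ee_rot: [1.292, 1.154, -1.292]
force: [0.3, 0.2, -4.1]
width: 0.401
```

arm_command:
  motion:
    - [20,0,2,0,0,0,0]
    - [20,0,0,0,0,0,0]

```text
clock: 9.78
position: [0.6268, -0.0303, 0.2916]
ee_rot: [1.292, 1.154, -1.292]
force: [-0.2, -0.4, -5.3]
width: 0.401
```

arm_command:
  motion:
    - [20,0,2,0,0,0,0]
    - [20,0,0,0,0,0,0]

```text
clock: 10.02
position: [0.6285, -0.0304, 0.2919]
ee_rot: [1.291, 1.154, -1.292]
force: [-3.7, -1.4, 0.5]
width: 0.399
```

arm_command:
  motion:
    - [20,0,2,0,0,0,0]
    - [20,0,0,0,0,0,0]
    - [20,0,0,0,0,0,0]

```text
clock: 10.4
position: [0.6304, -0.0307, 0.2924]
ee_rot: [1.291, 1.154, -1.292]
force: [-4.9, -0.0, 5.2]
width: 0.398
```

Run:
```python
from h import *
s=arm.observe();print(s['force'],s['ft_torque'],s['position'],s['clock'])
d=get_image('wrist');W=cloud(d,s);save('c3.png',cv2.resize(d['frame'][20:300,130:400],(771,600)*1 if 0 else (578,600)))
# foot-front gap along keeper axis: heights along center strip
Q=W.reshape(-1,3)[d['range_z'].ravel()>0]
y=np.radians(-6.5);K=(Q[:,:2]-[.6245,-.0295])@np.array([[np.cos(y),-np.sin(y)],[np.sin(y),np.cos(y)]])
for x in np.arange(.02,.064,.002):
    m=(abs(K[:,0]-x)<.001)&(abs(K[:,1])<.02);print(round(x,3),np.median(Q[m,2]).round(4) if m.any() else None,end='; ')
```

```text
[-4.86378553 -0.03034589  5.15727963] [-0.00394736  1.29821506  0.03715057] [ 0.6304408  -0.03071035  0.29238251] 10.4
0.02 0.1112; 0.022 0.1399; 0.024 0.0112; 0.026 0.0109; 0.028 0.2069; 0.03 0.2212; 0.032 0.223; 0.034 0.2277; 0.036 0.1972; 0.038 0.1951; 0.04 0.1916; 0.042 0.1869; 0.044 0.0103; 0.046 0.01; 0.048 0.0165; 0.05 0.0183; 0.052 0.018; 0.054 0.0182; 0.056 0.0181; 0.058 0.0182; 0.06 0.0165; 0.062 0.0001;
```

View pics/c3.png

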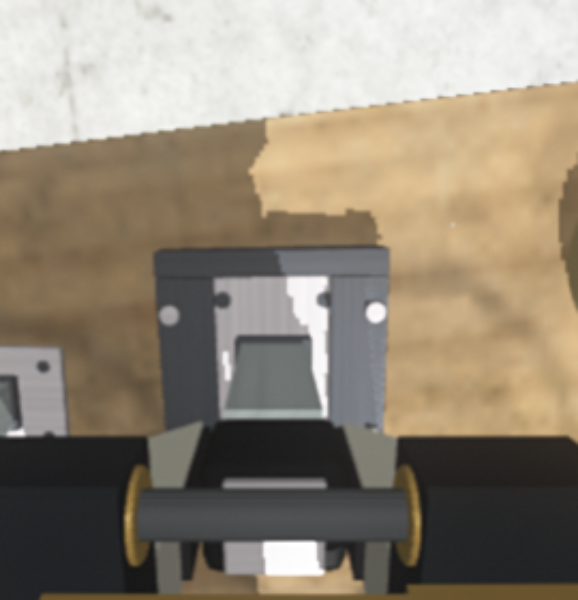

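arm_command:
  motion:
    - [20,0,-1.5,0,0,0,0]
    - [20,0,0,0,0,0,0]
    - [20,0,0,0,0,0,0]
    - [20,0,0,0,0,0,0]
  newtons: 32

```text
clock: 10.95
position: [0.6293, -0.0306, 0.2921]
ee_rot: [1.292, 1.153, -1.292]
force: [-3.6, -0.3, 6.1]
width: 0.402
```

arm_command:
  motion:
    - [20,-8,0,0,0,0,0]
    - [20,-8,0,0,0,0,0]
    - [20,-8,0,0,0,0,0]
    - [20,-6,0,0,0,0,0]
    - [20,0,0,0,0,0,0]

```text
clock: 11.58
position: [0.6293, -0.0305, 0.3223]
ee_rot: [1.292, 1.153, -1.291]
force: [-0.0, -0.6, -9.0]
width: 0.395
```

```bash
python3 chk.py .628 -.0303 .367 c4.png; python3 -c "
from h import *
print(arm.observe()['ft_torque'])
for q in pinpoint('side','head')[:3]: print(q)"
```

```text
pos [ 0.6293 -0.0305  0.3223] clock 11.575 F [-0.  -0.6 -9. ] w 36.2 j7 -1.85
shift mm (tool axes) [-44.7  -1.3  -0. ] turn [array([-1.8e+02,  1.0e-01, -0.0e+00]), array([ 0. , -0. , -0.1])]
[[0.001, 0.994, -0.113], [0.0, -0.113, -0.994], [-1.0, 0.001, -0.0]]
side 333 ((0.6257202625274658, -0.017622552812099457), (0.11102161556482315, 0.09433058649301529), 2.2560155391693115)
wrist 1585 ((0.6409964561462402, -0.026137955486774445), (0.065775565803051, 0.08917803317308426), 84.97183990478516)
0.77 [ 0.628 -0.028  0.002]
0.61 [ 0.342 -0.048 -0.004]
0.58 [0.622 0.107 0.002]
0.91 [ 0.623 -0.03   0.006]
0.64 [0.626 0.11  0.001]
0.44 [ 0.633 -0.027  0.163]
[ 0.11286777 -0.22335496  0.061585  ]
{'point': [0.6314, -0.0324, 0.16], 'p': 0.7}
{'point': [0.6238, -0.0341, -0.0018], 'p': 0.6}
{'point': [0.4904, -0.2418, -0.0051], 'p': 0.17}
```

View pics/c4.png

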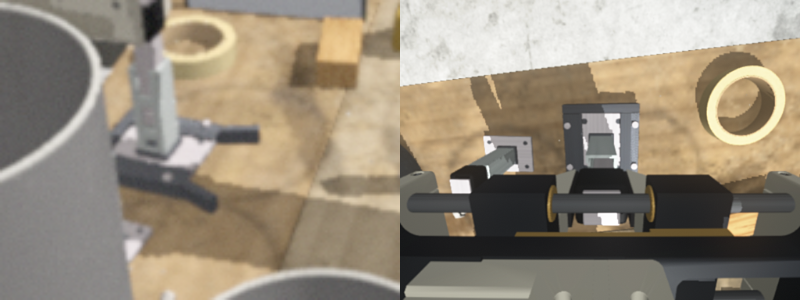

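arm_command:
  motion:
    - [20,-9,0,0,0,0,0]
    - [20,-9,0,0,0,0,0]
    - [20,-9,0,0,0,0,0]
    - [20,-9,0,0,0,0,0]
    - [20,-8,0,0,0,0,0]

```text
clock: 12.45
position: [0.6291, -0.0305, 0.3664]
ee_rot: [1.292, 1.154, -1.292]
force: [0.1, 0.2, -11.3]
width: 0.398
```

arm_command:
  motion:
    - [20,-2,0,0,0,0,0]
    - [20,0,0,0,0,0,0]

```text
clock: 12.7
position: [0.6292, -0.0306, 0.3678]
ee_rot: [1.292, 1.154, -1.292]
force: [-0.5, 0.3, -9.7]
width: 0.398
```

arm_command:
  motion:
    - [20,-2,0,0,0,0,0]
    - [20,0,0,0,0,0,0]

```text
clock: 12.95
position: [0.6292, -0.0305, 0.3697]
ee_rot: [1.292, 1.154, -1.292]
force: [0.1, 0.2, -9.4]
width: 0.401
```

arm_command:
  motion:
    - [20,-2,0,0,0,0,0]
    - [20,0,0,0,0,0,0]

```text
clock: 13.2
position: [0.6286, -0.0305, 0.3705]
ee_rot: [1.29, 1.156, -1.294]
force: [-1.5, 1.2, -19.4]
width: 0.397
```

arm_command:
  motion:
    - [20,-2,0,0,0,0,0]
    - [20,0,0,0,0,0,0]

```text
clock: 13.45
position: [0.6281, -0.0304, 0.371]
ee_rot: [1.289, 1.158, -1.296]
force: [-1.6, 0.2, -28.9]
width: 0.399
```

```bash
cat > fin.py <<'E'
from h import *
s=arm.observe();print(np.round(s['position'],4),np.round(s['force'],1),s['clock'],s['width']*91.8)
for n in ['scene','side','wrist']:
    d=get_image(n);Q=cloud(d,s).reshape(-1,3)[d['range_z'].ravel()>0] if n=='wrist' else cloud(d).reshape(-1,3)[d['range_z'].ravel()>0]
    y=np.radians(-6.5);K=(Q[:,:2]-[.626,-.0295])@np.array([[np.cos(y),-np.sin(y)],[np.sin(y),np.cos(y)]])
    m=(abs(K[:,0])<.044)&(abs(K[:,1])<.023)
    f=Q[m&(Q[:,2]<.02)&(Q[:,2]>.004),2]; print(n,'foot top z',np.median(f).round(4) if len(f) else None,'foot near bar',[np.median(Q[(abs(K[:,0]-x)<.002)&(abs(K[:,1])<.02),2]).round(4) for x in (.038,.041,.044,.047,.05)])
    t=np.r_[[[K[i,0],K[i,1],Q[i,2]] for i in np.where(m&(Q[:,2]>.02)&(Q[:,2]<.26))[0]]]
    h=[(round(z,3),len(q),q[:,:2].min(0).round(3).tolist(),q[:,:2].max(0).round(3).tolist()) for z in np.arange(.03,.25,.03) for q in [t[abs(t[:,2]-z)<.004]] if len(q)]
    if n!='wrist': print(h)
    for q in pinpoint(n,'head')[:2]+pinpoint(n,'post')[:3]: print(round(q['p'],2),np.round(q['point'],3))
    if n=='side': save('fin.png',cv2.resize(d['frame'][130:280,110:310],(800,600)))
E
python3 fin.py
```

```text
[ 0.6281 -0.0304  0.371 ] [ -1.6   0.2 -28.9] 13.45 36.607805775441484
scene foot top z 0.0149 foot near bar [np.float64(0.0149), np.float64(0.0154), np.float64(0.0174), np.float64(0.0192), np.float64(0.0199)]
[(np.float64(0.03), 22, [-0.019, -0.015], [0.01, 0.017]), (np.float64(0.06), 21, [-0.02, -0.017], [0.011, 0.015]), (np.float64(0.09), 21, [-0.02, -0.015], [0.011, 0.015]), (np.float64(0.12), 24, [-0.017, -0.011], [0.011, 0.014]), (np.float64(0.15), 17, [-0.016, -0.012], [0.007, 0.007]), (np.float64(0.18), 13, [-0.016, -0.01], [-0.005, 0.007]), (np.float64(0.21), 38, [-0.019, -0.022], [-0.009, 0.022]), (np.float64(0.24), 15, [-0.014, -0.022], [0.003, 0.02])]
0.89 [ 0.627 -0.024  0.214]
0.72 [0.627 0.107 0.102]
0.7 [ 0.346 -0.049  0.002]
0.59 [ 0.627 -0.028  0.002]
0.56 [ 0.626  0.108 -0.001]
side foot top z 0.013 foot near bar [np.float64(0.0122), np.float64(0.0127), np.float64(0.0138), np.float64(0.016), np.float64(0.0173)]
[(np.float64(0.03), 42, [-0.015, -0.013], [0.015, 0.019]), (np.float64(0.06), 36, [-0.015, -0.01], [0.017, 0.019]), (np.float64(0.09), 43, [-0.015, -0.01], [0.016, 0.019]), (np.float64(0.12), 33, [-0.01, -0.009], [0.011, 0.01]), (np.float64(0.15), 39, [-0.01, -0.008], [0.011, 0.01]), (np.float64(0.18), 39, [-0.011, -0.01], [0.012, 0.01]), (np.float64(0.21), 36, [-0.015, -0.011], [-0.007, 0.022]), (np.float64(0.24), 3, [-0.008, -0.021], [-0.006, -0.02])]
0.75 [ 0.629 -0.033  0.211]
0.77 [ 0.348 -0.048 -0.005]
0.64 [ 0.629 -0.03   0.001]
0.52 [ 0.622  0.107 -0.001]
wrist foot top z 0.0141 foot near bar [np.float64(0.2711), np.float64(0.0141), np.float64(0.014), np.float64(0.0171), np.float64(0.018)]
0.94 [ 0.627  0.109 -0.001]
0.76 [ 0.624 -0.033  0.006]
```

View pics/fin.png

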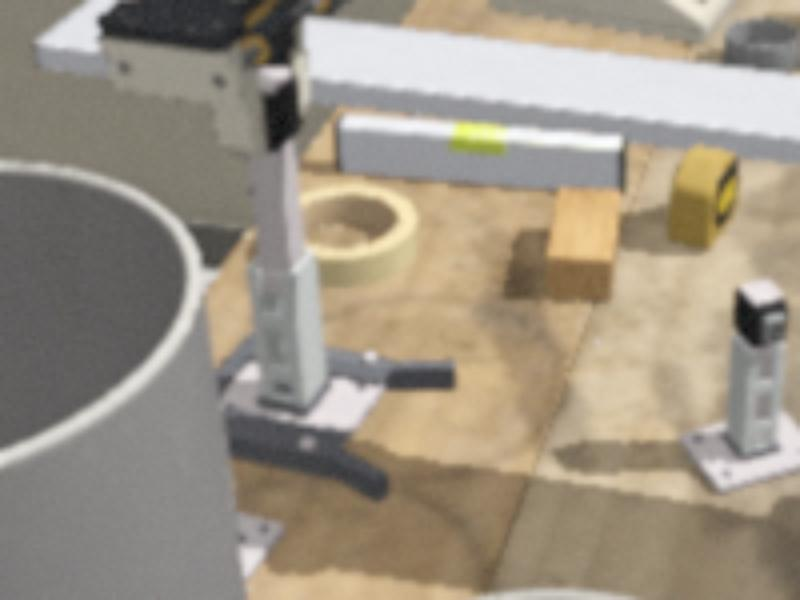

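arm_command:
  motion:
    - [20,1.5,0,0,0,0,0]
    - [20,0,0,0,0,0,0]
    - [20,0,0,0,0,0,0]
    - [20,0,0,0,0,0,0]

```text
clock: 14.4
position: [0.6284, -0.0305, 0.371]
ee_rot: [1.29, 1.156, -1.294]
force: [-3.3, 1.3, -26.2]
width: 0.396
```

```bash
python3 fin.py | grep -v '\[(' ; python3 -c "
from cell import arm
print(arm.sign_off())"
```

```text
[ 0.6284 -0.0305  0.371 ] [ -3.3   1.3 -26.2] 14.4 36.3403719131302
scene foot top z 0.0152 foot near bar [np.float64(0.0147), np.float64(0.0147), np.float64(0.0168), np.float64(0.0191), np.float64(0.0193)]
0.77 [ 0.626 -0.026  0.214]
0.68 [0.627 0.106 0.102]
0.79 [ 0.624  0.104 -0.001]
0.74 [ 0.628 -0.029  0.005]
0.67 [ 0.348 -0.048  0.   ]
side foot top z 0.0129 foot near bar [np.float64(0.0129), np.float64(0.0123), np.float64(0.0128), np.float64(0.0146), np.float64(0.0166)]
0.6 [ 0.628 -0.031  0.208]
0.51 [ 0.343 -0.048  0.106]
0.85 [ 0.629 -0.029  0.002]
0.8 [ 0.347 -0.048 -0.   ]
0.7 [0.623 0.107 0.   ]
wrist foot top z 0.0141 foot near bar [np.float64(0.2715), np.float64(0.0143), np.float64(0.0138), np.float64(0.0145), np.float64(0.0182)]
0.59 [0.626 0.111 0.095]
0.55 [ 0.627 -0.025  0.211]
0.88 [ 0.626 -0.029  0.004]
0.6 [ 0.626  0.109 -0.   ]
the job is handed in; nothing more can be done
None
```

The post is home in the farther keeper and the head is held up at the second stop with the button pressed. I handed the job in at about 14.5 s; no verdict is reported.

I gripped the largest post by its head across the button and slid it under the lips. I pushed until the foot met the end bar, held it there, then drew the head up about 79 mm until the pull rose sharply.

**Last checks:**
- **Foot:** it is against the end bar with no visible gap, and raised about 4 mm against the lips, below the 9 mm limit.
- **Post position:** pinpointed at (0.626 to 0.629, −0.029), against my keeper estimate of (0.626, −0.030).
- **Head:** its height is about 0.21 m, so the mast is near 0.075 m. The wrist force is about 26 N downward; the last 1.5 mm ease-off barely changed it.
- **Grip and button:** the fingers are 36 mm apart on a head that is 42 mm over the button, so the button is fully in.

**Disagreements:** the cameras differed by 1 to 2 mm on table and foot height, and by up to 3 mm on the keeper's position. I did not measure the bystanders again at the end. None was touched knowingly, and the block, roll, level and tape measure looked undisturbed in the last picture.

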